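Find the loose bridge block in the block box

TASK

Glue got spilt in the open green block box: three of its four wooden bridge blocks are stuck fast to its floor and one is still loose, though they all look the same. Feel which block is the loose one, take it out and put it down on the cork floor of the wooden tray. Leave the other toys on the bench where they are.

Things in the scene. Friction and masses are not known exactly. Their poses are not given: they have to be found in the camera images.
- box: Green painted wooden block box with an open top, fixed to the bench. Outside 222 mm along its x, 246 mm along its y, 60 mm high; walls and floor 8 mm thick. Origin: centre of its underside; z up. Turned so that its +x side, where the lid is hinged, is roughly at the robot's left (+y). Three blocks are glued immovably to its floor; one just stands there loose.
- lid (a joint): Angle of the box's green lid, hinged along the rim of the box's +x side: 0 shut; it stands open at 1.6 to 1.85 rad, rising about 0.22 m above that rim and leaning outwards, clear of the opening. Its hinge is stiff, so it stays where it is.
- box_in (a point): Centre of the inner floor of the box. On it stand four identical pale wooden bridge blocks: 70 mm long (box x), 32 wide (box y), 45 high, with an arch 28 wide and 20 high through the bottom middle; solid above it. The loose one is at any of the four places, weighs 0.09 to 0.14 kg and is lifted or slid by under 2 N. Between wide faces of neighbours 58 mm are free, to the walls 54; at their ends 22.
- place0 (a point): Place 1 of four on the inner floor of the block box (this point is at floor level, 8 mm above the bench; same axes as box). A bridge block stands centred here at the start to within 4 mm, its long side along x to within 0.08 rad; its bottom is at this height. The point stays with the box, whether or not the block is taken.
- place1 (a point): Place 2 of four on the inner floor of the block box (this point is at floor level, 8 mm above the bench; same axes as box). A bridge block stands centred here at the start to within 4 mm, its long side along x to within 0.08 rad; its bottom is at this height. The point stays with the box, whether or not the block is taken.
- place2 (a point): Place 3 of four on the inner floor of the block box (this point is at floor level, 8 mm above the bench; same axes as box). A bridge block stands centred here at the start to within 4 mm, its long side along x to within 0.08 rad; its bottom is at this height. The point stays with the box, whether or not the block is taken.
- place3 (a point): Place 4 of four on the inner floor of the block box (this point is at floor level, 8 mm above the bench; same axes as box). A bridge block stands centred here at the start to within 4 mm, its long side along x to within 0.08 rad; its bottom is at this height. The point stays with the box, whether or not the block is taken.
- tray: Low wooden tray fixed to the bench, outside 170 mm along its x, 150 mm along its y, rim 22 mm high and 6 mm thick. Origin: centre of its underside; z up. At the robot's right.
- tray_floor: Cork sheet that is the floor of the tray, 156 x 136 mm, 4 mm thick, fixed in it. Origin: centre of its underside, 6 mm above the bench, so its upper face is 10 mm above the bench; same axes as the tray.
- cube: Pink plastic cube, 60 mm, loose; a bystander. Origin: centre of its underside.
- car: Varnished wooden toy car, 130 mm long along its x, 62 mm wide, 64 mm high, loose; a bystander. Origin: under its centre, at bench level.
- boat: Hard silicone bath boat, about 130 mm long along its x, 56 mm wide, 68 mm high, loose; a bystander. Origin: under its hull, at bench level.
- dome: Clear glass paperweight dome, 74 mm across, 41 mm high, loose; a bystander. Origin: centre of its underside.
Things that resemble listed ones, but are neither listed nor needed, are in the scene too. Of the things that look like the tray, the largest one is meant.

How it is judged:
At the end, for the whole second after the job is handed in: The loose block lies still in the tray, any way up, with its weight on the cork floor (0.5 to 2.5 N on it; the block weighs 0.9 to 1.4 N), and nothing loose rests on or in the block box any more (contact force between tray_floor and anything else between 0.5 and 2.5 N and contact force between box and anything else below 0.05 N); the robot touches nothing.
It fails at once if the cube is moved by more than 30 mm (distance of cube from where it was at the start of the episode above 0.03 m).
It fails at once if the car is moved by more than 30 mm (distance of car from where it was at the start of the episode above 0.03 m).
It fails at once if the boat is moved by more than 30 mm (distance of boat from where it was at the start of the episode above 0.03 m).
It fails at once if the dome is moved by more than 30 mm (distance of dome from where it was at the start of the episode above 0.03 m).
It also fails if it takes over 51 s, if anything falls off the work surface, if the arm or the gripper's body presses on something with over 40 N, if the wrist force passes 120 N, or if a joint passes its speed limit or range.

ROBOT

A 6-joint arm with a two-finger parallel gripper is mounted at the origin on the work surface. World frame = base frame: x ahead of the robot, y to its left, z up, the work surface at z = 0. Lengths are in m, angles in rad, forces in N, time in s.
With the tool pointing down it reaches from about 0.3 to 0.825 m from the base axis. Payload 5.4 kg.
Tool frame: the origin (TCP) lies between the finger pads; the fingertips stand 17 mm ahead of it and the grasp point (between the pads) lies 2 mm behind it (ctrl.tips_ahead is the z of the fingertips in the tool frame, in m); z points along the fingers, y is the direction in which the jaws open and shut (so a half turn about z gives the same grasp; the last joint's range is limited). The gripper opens to 92 mm and grips with 3 to 60 N. Pads are 20 mm wide; open, the fingers measure 128 mm over their backs; the gripper's body (75 mm by 189 mm) begins 69 mm behind the grasp point.
Start: joints at [-1.363, 0.158, 1.597, -0, 1.386, -0.21], TCP at [0.233, -0.526, 0.232] pointing down, gripper open.
Joint ranges: [-2.91, 2.91], [-0.94, 2.29], [0.18, 2.7], [-1.29, 4.43], [0.17, 2.64], [-3, 3]. Speed limits (rad/s): [2.57, 2.57, 3.14, 3.14, 3.14, 3.14].

INTERFACE

Orientations are given as a unit quaternion [x, y, z, w].
In Python, from station import monitor, camera, calibration, order, find_in, outline_of, landmark_of, ctrl gives the robot as it stands. The module is installed in compiled form; this text tells all that it offers.
- The arm moves only by the shell command python3 -m handwheel 'ROWS' [FORCE]. ROWS is JSON, a list of rows, each a list of 7 numbers: the shift along the tool's x, y, z in m, then the turn, a rotation vector about the tool's x, y, z in degrees, then the finger opening in m, from 0 to 0.0919. A call has 1 to 12 rows; each row is the pose to reach, as a shift and turn from the pose measured when the call began, along the tool's axes at that moment; what a row does not reach only later rows make up. A row lasts 1/10 s, in which the tool goes at most 50 mm and 8.59 degrees, less where a joint would pass 70% of its speed; a pose out of reach is approached as far as the arm can. A call with a gripper value outside its range is refused whole. The fingers move at their own pace and stop on an object; FORCE is the grip in N (left out, the last holds). Time passes only in rows, so rows that repeat a pose let the fingers close. It gives the time, the measured TCP pose, the force and the opening at its end, in the units of the state.
- monitor.observe(): the state, without advancing time (a new reading comes with each control period).
- camera(name): name is "side" or "top" or "wrist"; returns the picture (384x512x3 uint8, red, green, blue); there is no depth.
- calibration(name): a dict with "K" (3x3 intrinsics, pixels), "extrinsics" (4x4, takes a point from camera to world coordinates). Camera axes: x right, y down, z forward; pixel columns grow to the right and rows downward; lengths in m; the calibration is good to about 2 mm. A picture is of the moment at which its call begins: read the wrist's pose just before it. calibration takes no time and is no camera call; for the wrist camera it gives the pose at the moment of the call.
- order.job_done(): hands the job in, once; it reports no verdict.
Trained networks look in the newest picture that a camera, given by its name, has taken for a name from the list of things; names that differ only in an ending like _2 or _b are one class to them, and where a whole thing is asked for, a point or a joint stands for the part that bears it (a point fixed in the world has none). Each returns a list of dicts, best first, with "score" (0 to 1); they miss things now and then, are a little off and sometimes report something else, mostly with a low value. They report only what shows in the picture. A call takes as long as a camera call. They do not tell look-alikes from the thing itself.
- find_in(target, camera): "box" ([centre column, centre row, width, height] in pixels, round what is visible of it).
- outline_of(target, camera): "pixels" (384x512 bool, what is visible of it) and "box" ([centre column, centre row, width, height] in pixels, round what is visible of it).
- landmark_of(target, camera): "xy" ([column, row] in pixels: a listed point, or the origin of a listed thing).
The state is a dict: "time": time; "q": joint angles; "joint_velocities": joint speeds; "joint_torque": joint torques, N m; "tool_pos": TCP position; "ee_rot": TCP orientation; "force": force on the tool from outside, world axes, zero at the start; "moment": the same for the moment, N m; "grip_width": opening from 0.0 (shut) to 1.0 (fully open).
Only numpy, scipy, OpenCV 4.12 (cv2) and the standard library are available. Lean on these libraries where they do the work, as an engineer would, in place of code of your own. Each camera call takes 0.05 s, during which the arm holds its last target.

## Working session

There is one attempt and no reset: what is moved stays moved. The work goes in short steps, Python scripts to look and compute and a shell command to move; the robot and the scene stay as the last step left them, time stands still between calls to the robot, and variables do not carry over. Pictures are saved under pics/ and viewed, and the job is handed in when it is done.

```bash
mkdir -p pics; ls
python3 - <<'E'
from station import *
import cv2,numpy as np
s=monitor.observe();print(s)
print(ctrl.tips_ahead)
for n in("top","side"):
    im=camera(n);cv2.imwrite(f"pics/{n}0.png",cv2.resize(im[:,:,::-1],(800,600)))
    c=calibration(n);print(n,np.round(c["K"],1).tolist(),np.round(c["extrinsics"],3).tolist())
    for t in("box","tray","place0"):
        if t=="place0":
            for p in("place0","place1","place2","place3","box_in"):print(p,[(np.round(r["xy"]).tolist(),round(r["score"],2)) for r in landmark_of(p,n)][:5])
        else: print(t,[(np.round(r["box"]).tolist(),round(r["score"],2)) for r in find_in(t,n)])
E
```

```text
pics
{'time': 0.0, 'q': array([-1.36309291e+00,  1.59025015e-01,  1.59822002e+00, -1.41058928e-05,
        1.38620047e+00, -2.10110977e-01]), 'joint_velocities': array([ 2.30717150e-03,  1.03777512e-03, -7.94335690e-04, -4.36055923e-04,
       -4.56220179e-04, -4.82068639e-05]), 'joint_torque': array([ 1.33286219e-03, -3.85562718e+01, -3.22113311e+01,  7.03643868e-02,
        3.77044198e-02, -1.25576298e-04]), 'tool_pos': array([ 0.23316019, -0.52495724,  0.23063852]), 'ee_rot': array([ 9.78257447e-01,  2.07392165e-01, -5.81670620e-06, -9.26429323e-04]), 'force': array([ 0.16398559,  0.66797862, -0.27610495]), 'moment': array([-0.00809854,  0.02111687, -0.01779655]), 'grip_width': 0.9999547778444224}
0.017
top [[456.2, 0.0, 252.0], [0.0, 456.2, 194.8], [0.0, 0.0, 1.0]] [[-0.009, -0.997, 0.074, 0.454], [-1.0, 0.008, -0.011, -0.081], [0.01, -0.075, -0.997, 1.281], [0.0, 0.0, 0.0, 1.0]]
box [([146.0, 199.0, 148.0, 112.0], 0.79), ([383.0, 204.0, 20.0, 44.0], 0.69)]
tray [([306.0, 211.0, 56.0, 59.0], 0.9), ([363.0, 269.0, 48.0, 50.0], 0.77), ([295.0, 286.0, 43.0, 49.0], 0.62)]
place0 [([1
[... 438 characters left out ...]
[384.0, 210.0], 0.61)]
side [[472.7, 0.0, 260.5], [0.0, 472.7, 196.8], [0.0, 0.0, 1.0]] [[-0.708, -0.385, 0.592, -0.246], [-0.706, 0.398, -0.586, 0.652], [-0.01, -0.832, -0.554, 0.802], [0.0, 0.0, 0.0, 1.0]]
box []
tray [([346.0, 246.0, 43.0, 20.0], 0.75)]
place0 [([189.0, 272.0], 0.94), ([165.0, 254.0], 0.9), ([191.0, 241.0], 0.88), ([215.0, 252.0], 0.84)]
place1 [([189.0, 272.0], 0.94), ([165.0, 254.0], 0.9), ([191.0, 241.0], 0.88), ([215.0, 252.0], 0.84)]
place2 [([189.0, 272.0], 0.94), ([165.0, 254.0], 0.9), ([191.0, 241.0], 0.88), ([215.0, 252.0], 0.84)]
place3 [([189.0, 272.0], 0.94), ([165.0, 254.0], 0.9), ([191.0, 241.0], 0.88), ([215.0, 252.0], 0.84)]
box_in [([189.0, 251.0], 0.72)]
```

View pics/top0.png

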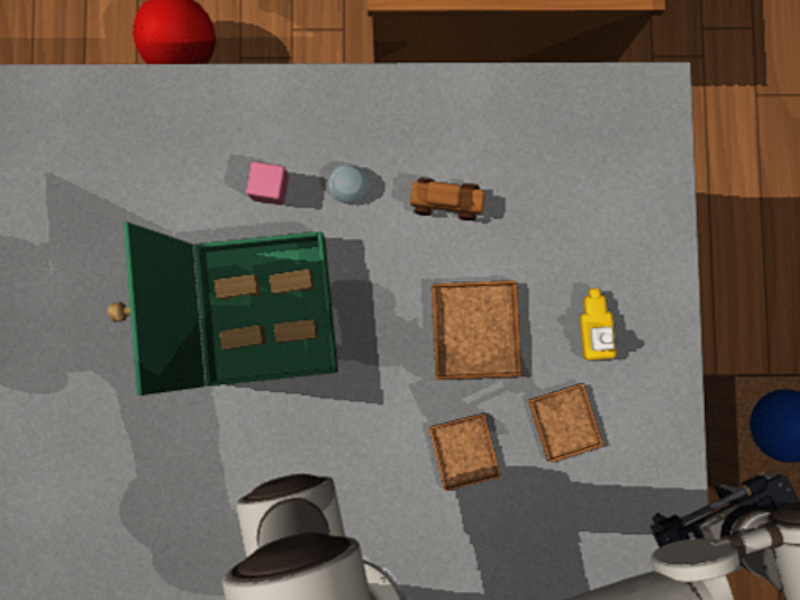

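View pics/side0.png

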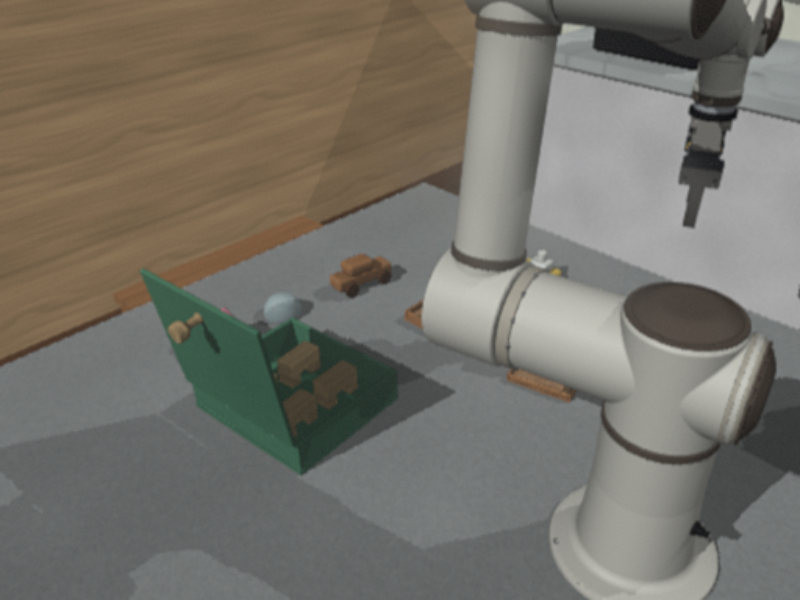

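The scene has three trays that look alike in the top view (800x600 picture): a large one at (476,330), and smaller ones at (464,451) and (565,421). I choose the largest. The green box has its four blocks at about (235,287), (290,281), (240,337) and (295,330). Next I'll measure them and check a close crop.

```bash
cat > h.py <<'E'
from station import *
import cv2,numpy as np
from scipy.spatial.transform import Rotation as R
def ray(cal,uv,z):
    K=np.array(cal["K"]);T=np.array(cal["extrinsics"])
    d=T[:3,:3]@np.linalg.solve(K,[uv[0],uv[1],1.]);o=T[:3,3]
    return (o+d*(z-o[2])/d[2])[:2]
def proj(cal,p):
    K=np.array(cal["K"]);T=np.linalg.inv(np.array(cal["extrinsics"]))
    c=K@(T[:3,:3]@np.asarray(p)+T[:3,3]);return c[:2]/c[2]
def move(target,rz_world=None):
    "shift in tool axes to world TCP target; jaw angle error"
    s=monitor.observe();r=R.from_quat(s["ee_rot"])
    return np.round(r.inv().apply(np.asarray(target)-s["tool_pos"])*1000,1)
def yaw():
    r=R.from_quat(monitor.observe()["ee_rot"]).as_matrix();return np.degrees(np.arctan2(r[1,1],r[0,1])),r[:,2]
E
python3 - <<'E'
from h import *
im=camera("top");c=calibration("top")
a=im[120:260,70:350,::-1];cv2.imwrite("pics/crop1.png",cv2.resize(a,None,fx=2.8,fy=2.8,interpolation=cv2.INTER_CUBIC))
for n,z in(("place0",.008),):
    for r in landmark_of(n,"top"):print(n,ray(c,r["xy"],z).round(4),r["score"])
    cs=calibration("side");camera("side")
    for r in landmark_of(n,"side"):print("side",ray(cs,r["xy"],z).round(4))
camera("top")
for r in outline_of("place0","top"):
    m=r["pixels"].astype(np.uint8);print("outl",np.round(r["box"]),m.sum(),r["score"])
for r in outline_of("tray","top"):
    m=r["pixels"].astype(np.uint8);k=max(cv2.findContours(m,0,1)[0],key=cv2.contourArea)
    q=cv2.boxPoints(cv2.minAreaRect(k));w=np.array([ray(c,p,.015) for p in q])
    print("tray",w.mean(0).round(4),np.linalg.norm(w[1]-w[0]).round(3),np.linalg.norm(w[2]-w[1]).round(3))
for n in("cube","dome","car","boat"):
    print(n,[(ray(c,r["xy"],0).round(3).tolist(),round(r["score"],2)) for r in landmark_of(n,"top")])
# block tops
hsv=cv2.cvtColor(im[:,:,::-1].copy(),cv2.COLOR_BGR2HSV)
m=((hsv[...,0]<25)&(hsv[...,1]>60)).astype(np.uint8);m[:140]=0;m[250:]=0;m[:,:132]=0;m[:,212:]=0
for k in cv2.findContours(m,0,1)[0]:
    if cv2.contourArea(k)<80: continue
    w=np.array([ray(c,p[0]+0.0,.053) for p in k]).astype(np.float32)
    b=cv2.minAreaRect(w);print("blk",np.round(b[0],4),np.round(b[1],3),round(b[2],1))
E
```

```text
place0 [0.5096 0.0742] 0.95
place0 [0.5881 0.1818] 0.95
place0 [0.6005 0.0776] 0.91
place0 [0.4945 0.167 ] 0.58
side [0.486  0.1775]
side [0.5907 0.178 ]
side [0.5825 0.0914]
side [0.4994 0.0804]
side [ 0.504  -0.4537]
outl [145. 198. 148. 114.] 10976 0.6
outl [305. 212.  52.  61.] 3385 0.33
tray [ 0.5043 -0.2417] 0.153 0.171
tray [ 0.2904 -0.2176] 0.101 0.115
cube [([0.762, 0.121], 0.77)]
dome [([0.775, -0.019], 0.71)]
car [([0.738, -0.19], 0.63)]
boat [([0.512, -0.458], 0.78)]
blk [0.4927 0.1677] [0.033 0.075] 9.0
blk [0.503  0.0761] [0.033 0.073] 5.9
blk [0.5803 0.1773] [0.036 0.076] 6.3
blk [0.5879 0.0838] [0.035 0.073] 9.1
```

View pics/crop1.png

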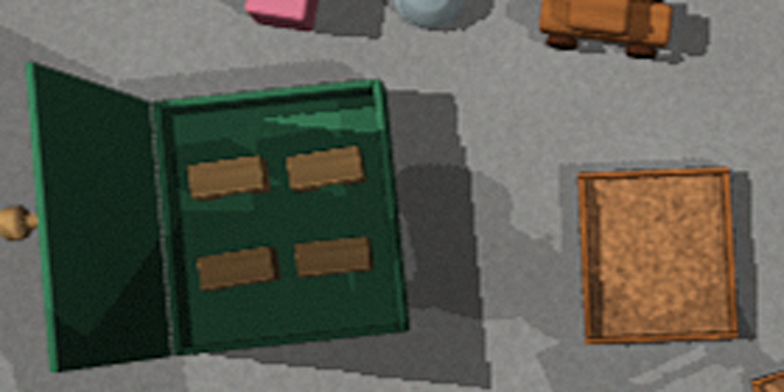

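Run:
```python
from h import *
print(yaw(),move([.545,.13,.23]),move([.5035,.078,.2]))
```

```text
(np.float64(-66.06363972350711), array([-6.64622914e-06, -3.97729233e-05, -9.99999999e-01])) [ 550.9 -472.7    1.6] [ 491.9 -442.    31.6]
```

```bash
python3 -m handwheel '[[0.04,-0.036,0,0,0,-6,0.0919],[0.08,-0.072,0,0,0,-12,0.0919],[0.12,-0.108,0,0,0,-18,0.07],[0.16,-0.144,0,0,0,-24,0.07],[0.2,-0.18,0,0,0,-30,0.07],[0.24,-0.216,0,0,0,-36,0.07],[0.28,-0.252,0,0,0,-42,0.07],[0.32,-0.288,0,0,0,-48,0.07],[0.36,-0.324,0,0,0,-54,0.07],[0.4,-0.36,0,0,0,-60,0.07],[0.44,-0.4,0,0,0,-66,0.07],[0.49,-0.44,0.02,0,0,-73.5,0.07]]' 10
python3 - <<'E'
from h import *
print(yaw(),move([.5035,.078,.2]),monitor.observe()["tool_pos"])
E
```

```text
time: 2.55
tool_pos: [0.4785, 0.0237, 0.224]
ee_rot: [0.658, 0.753, 0.001, 0.002]
force: [0.4, -0.5, 0.0]
grip_width: 0.764
(np.float64(7.735815095214931), array([ 3.58695621e-03, -8.62625343e-04, -9.99993195e-01])) [50.5 32.  24. ] [0.47854465 0.02372618 0.2239966 ]
```

```bash
python3 -m handwheel '[[0.03,0.016,0.01,0,0,0,0.06],[0.05,0.032,0.02,0,0,0,0.06],[0.051,0.032,0.02,0,0,0,0.06],[0.051,0.032,0.02,0,0,0,0.06]]' 10
python3 - <<'E'
from h import *
im=camera("wrist");c=calibration("wrist");print(yaw(),monitor.observe()["tool_pos"])
a=im[:,:,::-1].copy()
for p in((.5035,.078),(.5885,.086),(.4935,.17),(.581,.18)):
    u=proj(c,[*p,.053]);print(u);cv2.circle(a,tuple(int(v) for v in u),3,(0,0,255),-1)
cv2.imwrite("pics/w1.png",cv2.resize(a,(800,600)))
E
```

```text
time: 2.95
tool_pos: [0.5032, 0.0786, 0.2039]
ee_rot: [0.657, 0.754, 0.0, 0.001]
force: [-0.7, 0.1, 0.4]
grip_width: 0.653
(np.float64(7.733671664722728), array([ 0.00368083, -0.00130158, -0.99999238])) [0.50335195 0.07800584 0.20435379]
[261.63742233 176.74263718]
[347.20374134 180.03867997]
[264.3397445   78.30492022]
[361.11537982  80.44808581]
```

View pics/w1.png

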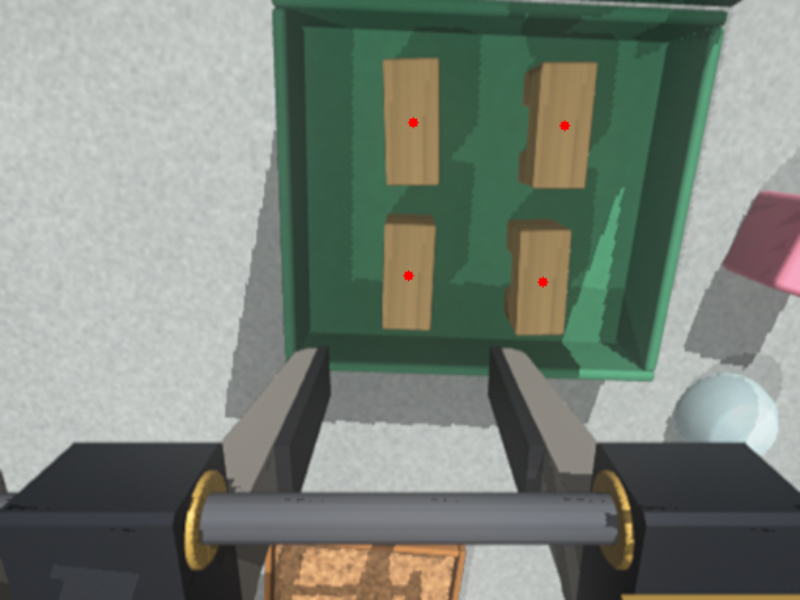

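The wrist view confirms the four top-face centres: all the red dots sit within about 2 mm of the tops. The one under the gripper is at (409,276). Descending on it.

```bash
python3 -m handwheel '[[0,0,0.04,0,0,0,0.06],[0,0,0.08,0,0,0,0.06],[0,0,0.11,0,0,0,0.06],[0,0,0.14,0,0,0,0.06],[0,0,0.163,0,0,0,0.06],[0,0,0.163,0,0,0,0.06],[0,0,0.163,0,0,0,0.06]]' 8; python3 -m handwheel '[[0,0,0,0,0,0,0.02],[0,0,0,0,0,0,0.02],[0,0,0,0,0,0,0.02],[0,0,0,0,0,0,0.02],[0,0,0,0,0,0,0.02]]' 8
```

```text
time: 3.7
tool_pos: [0.5043, 0.0769, 0.0423]
ee_rot: [0.658, 0.753, 0.001, 0.002]
force: [0.9, -0.1, 0.7]
grip_width: 0.652
time: 4.2
tool_pos: [0.5033, 0.0766, 0.0429]
ee_rot: [0.658, 0.753, -0.0, 0.001]
force: [-5.1, -1.4, 7.0]
grip_width: 0.354
```

```bash
python3 -m handwheel '[[0,0,-0.003,0,0,0,0.02],[0,0,-0.006,0,0,0,0.02],[0,0,-0.006,0,0,0,0.02]]' 8; python3 -m handwheel '[[0,0,-0.004,0,0,0,0.02],[0,0,-0.004,0,0,0,0.02]]' 8
```

```text
time: 4.5
tool_pos: [0.5031, 0.0768, 0.0485]
ee_rot: [0.658, 0.753, -0.0, 0.001]
force: [2.2, 0.4, -8.4]
grip_width: 0.353
time: 4.7
tool_pos: [0.5031, 0.077, 0.0522]
ee_rot: [0.658, 0.753, -0.0, 0.001]
force: [3.5, 0.3, -8.9]
grip_width: 0.354
```

Force stayed at -9 N while the fingers slid up the block, so block A (near, right) is glued. Next is B.

```bash
python3 -m handwheel '[[0,0,-0.0,0,0,0,0.06],[0,0,0,0,0,0,0.06],[0,0,-0.03,0,0,0,0.06],[0,0,-0.055,0,0,0,0.06],[0,0.04,-0.055,0,0,0,0.06],[0,0.085,-0.055,0,0,0,0.06],[0,0.085,-0.055,0,0,0,0.06]]' 8;  python3 - <<'E'
from h import *
print(yaw(),[move([*p,.041]) for p in((.5885,.086),(.4935,.17),(.581,.18))])
E
```

```text
time: 5.4
tool_pos: [0.5913, 0.0883, 0.1076]
ee_rot: [0.658, 0.753, 0.001, 0.002]
force: [-0.8, -0.5, 0.7]
grip_width: 0.653
(np.float64(7.654326390600819), array([ 0.0046108 , -0.0017295 , -0.99998787])) [array([-1.8, -3.4, 66.6]), array([ 94.1, -86.4,  66. ]), array([92.4,  1.7, 66.4])]
```

```bash
python3 -m handwheel '[[-0.001,-0.003,0.03,0,0,0,0.06],[-0.001,-0.003,0.066,0,0,0,0.06],[-0.001,-0.003,0.066,0,0,0,0.06],[-0.001,-0.003,0.066,0,0,0,0.02],[-0.001,-0.003,0.066,0,0,0,0.02],[-0.001,-0.003,0.066,0,0,0,0.02],[-0.001,-0.003,0.066,0,0,0,0.02],[-0.001,-0.003,0.066,0,0,0,0.02]]' 8; python3 -m handwheel '[[0,0,-0.003,0,0,0,0.02],[0,0,-0.006,0,0,0,0.02],[0,0,-0.01,0,0,0,0.02],[0,0,-0.01,0,0,0,0.02]]' 8
```

```text
time: 6.2
tool_pos: [0.589, 0.0866, 0.0434]
ee_rot: [0.658, 0.753, 0.001, 0.003]
force: [-3.5, -0.5, 6.0]
grip_width: 0.354
time: 6.6
tool_pos: [0.5889, 0.0867, 0.0533]
ee_rot: [0.658, 0.753, 0.001, 0.003]
force: [3.4, 1.1, -7.6]
grip_width: 0.351
```

B also resisted (-7.6 N) and is glued. Next is D (far, left).

```bash
python3 -m handwheel '[[0,0,-0.0,0,0,0,0.06],[0,0,0,0,0,0,0.06],[0,0,-0.03,0,0,0,0.06],[0,0,-0.055,0,0,0,0.06],[0.045,0.002,-0.055,0,0,0,0.06],[0.092,0.004,-0.055,0,0,0,0.06],[0.092,0.004,-0.055,0,0,0,0.06]]' 8;  python3 - <<'E'
from h import *
print(yaw(),[move([*p,.041]) for p in((.4935,.17),(.581,.18))])
E
```

```text
time: 7.3
tool_pos: [0.5797, 0.1832, 0.1092]
ee_rot: [0.656, 0.755, 0.002, 0.002]
force: [0.1, -0.7, -0.5]
grip_width: 0.657
(np.float64(7.97602359968827), array([ 6.12173472e-03, -3.71829138e-04, -9.99981193e-01])) [array([ -1.1, -87.6,  67.7]), array([-3.3,  0.4, 68.3])]
```

```bash
python3 -m handwheel '[[-0.003,0,0.03,0,0,0,0.06],[-0.003,0,0.068,0,0,0,0.06],[-0.003,0,0.068,0,0,0,0.06],[-0.003,0,0.068,0,0,0,0.02],[-0.003,0,0.068,0,0,0,0.02],[-0.003,0,0.068,0,0,0,0.02],[-0.003,0,0.068,0,0,0,0.02],[-0.003,0,0.068,0,0,0,0.02]]' 8; python3 -m handwheel '[[0,0,-0.003,0,0,0,0.02],[0,0,-0.006,0,0,0,0.02],[0,0,-0.01,0,0,0,0.02],[0,0,-0.01,0,0,0,0.02]]' 8
```

```text
time: 8.1
tool_pos: [0.5811, 0.1801, 0.043]
ee_rot: [0.656, 0.755, 0.002, 0.003]
force: [-3.3, -0.0, 7.3]
grip_width: 0.35
time: 8.5
tool_pos: [0.581, 0.18, 0.0528]
ee_rot: [0.656, 0.755, 0.002, 0.003]
force: [3.9, 0.0, -8.4]
grip_width: 0.346
```

D is glued as well, so C should be the loose one. I'll test it the same way.

```bash
python3 -m handwheel '[[0,0,-0.0,0,0,0,0.06],[0,0,0,0,0,0,0.06],[0,0,-0.03,0,0,0,0.06],[0,0,-0.055,0,0,0,0.06],[0.001,-0.045,-0.055,0,0,0,0.06],[0.002,-0.088,-0.055,0,0,0,0.06],[0.002,-0.088,-0.055,0,0,0,0.06]]' 8;  python3 - <<'E'
from h import *
print(yaw(),[move([*p,.041]) for p in((.4935,.17),(.581,.18))])
E
```

```text
time: 9.2
tool_pos: [0.4859, 0.1697, 0.1046]
ee_rot: [0.656, 0.755, -0.001, -0.0]
force: [0.1, 1.1, -0.8]
grip_width: 0.651
(np.float64(8.036850502880833), array([-0.00188996, -0.00143187, -0.99999719])) [array([-0.7,  7.7, 63.6]), array([-3. , 95.8, 63.4])]
```

```bash
python3 -m handwheel '[[-0.001,0.007,0.03,0,0,0,0.06],[-0.001,0.007,0.063,0,0,0,0.06],[-0.001,0.007,0.063,0,0,0,0.06],[-0.001,0.007,0.063,0,0,0,0.02],[-0.001,0.007,0.063,0,0,0,0.02],[-0.001,0.007,0.063,0,0,0,0.02],[-0.001,0.007,0.063,0,0,0,0.02],[-0.001,0.007,0.063,0,0,0,0.02]]' 8; python3 -m handwheel '[[0,0,-0.003,0,0,0,0.02],[0,0,-0.006,0,0,0,0.02],[0,0,-0.01,0,0,0,0.02],[0,0,-0.01,0,0,0,0.02]]' 8
```

```text
time: 10.0
tool_pos: [0.4939, 0.1697, 0.0431]
ee_rot: [0.656, 0.755, -0.0, 0.001]
force: [-1.1, 0.3, 6.8]
grip_width: 0.347
time: 10.4
tool_pos: [0.4942, 0.1698, 0.0536]
ee_rot: [0.656, 0.755, -0.0, 0.001]
force: [-0.1, -0.8, -1.3]
grip_width: 0.346
```

C came up with only -1.3 N of load and the grip still closed, so it is the loose block. Grip firmer, lift and carry.

```bash
python3 -m handwheel '[[0,0,0,0,0,0,0.02],[0,0,0,0,0,0,0.02],[0,0,-0.03,0,0,0,0.02],[0,0,-0.06,0,0,0,0.02],[0,0,-0.09,0,0,0,0.02],[0,0,-0.12,0,0,0,0.02],[0,0,-0.12,0,0,0,0.02]]' 18;  python3 - <<'E'
from h import *
print(yaw(),move([.504,-.242,.17]))
im=camera("wrist");cv2.imwrite("pics/w2.png",im[:,:,::-1])
E
```

```text
time: 11.1
tool_pos: [0.4971, 0.1703, 0.1782]
ee_rot: [0.656, 0.755, 0.003, 0.004]
force: [0.8, -0.4, -0.7]
grip_width: 0.346
(np.float64(8.046021790818573), array([ 1.01039217e-02, -1.75753203e-04, -9.99948939e-01])) [-409.2  -50.9    8.3]
```

View pics/w2.png

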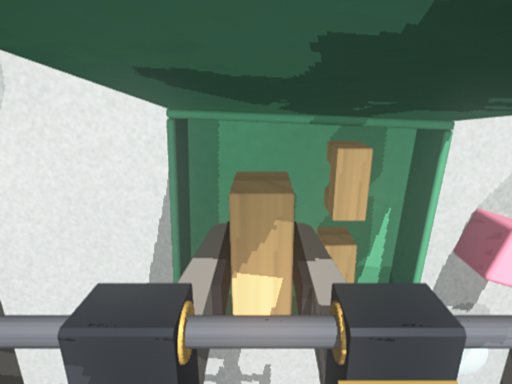

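The held block is between the fingers at (263,240). Behind it, two glued blocks show at (350,180) and (338,250), and the near-left place is empty. Carrying to the tray; the -8° of yaw doesn't matter for the fit.

```bash
python3 -m handwheel '[[-0.04,-0.005,0,0,0,0,0.02],[-0.08,-0.01,0,0,0,0,0.02],[-0.12,-0.015,0,0,0,0,0.02],[-0.16,-0.02,0,0,0,0,0.02],[-0.2,-0.025,0,0,0,0,0.02],[-0.24,-0.03,0,0,0,0,0.02],[-0.28,-0.035,0,0,0,0,0.02],[-0.32,-0.04,0,0,0,0,0.02],[-0.36,-0.045,0,0,0,0,0.02],[-0.4,-0.05,0,0,0,0,0.02],[-0.409,-0.051,0,0,0,0,0.02],[-0.409,-0.051,0,0,0,0,0.02]]' 18;  python3 - <<'E'
from h import *
print(yaw(),move([.504,-.242,.047]),monitor.observe()["tool_pos"])
im=camera("top");cv2.imwrite("pics/t2.png",cv2.resize(im[120:300,100:400,::-1],None,fx=2.5,fy=2.5))
E
```

```text
time: 12.35
tool_pos: [0.5012, -0.2424, 0.1735]
ee_rot: [0.657, 0.754, 0.002, 0.001]
force: [0.1, 0.6, -1.4]
grip_width: 0.35
(np.float64(7.906534081205992), array([ 0.0030065 ,  0.00166503, -0.99999409])) [-1.000e-01  2.500e+00  1.265e+02] [ 0.50117003 -0.24244674  0.17349943]
```

View pics/t2.png

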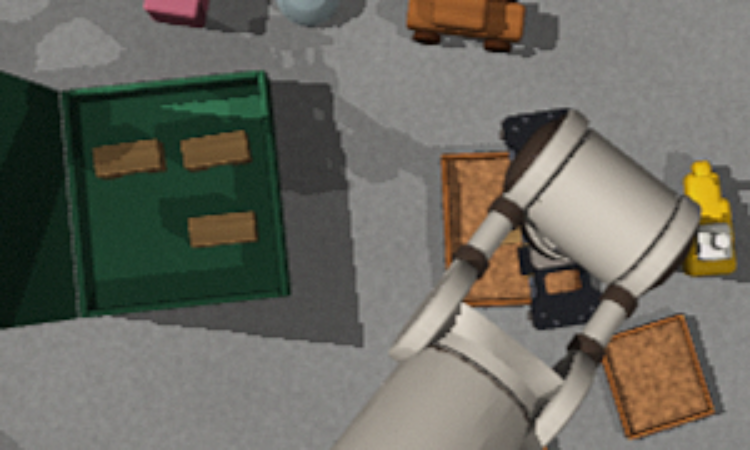

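The box now holds three blocks, and the gripper is over the large tray. The wrist stays well above the boat, which is 68 mm high. Lower and release.

```bash
python3 -m handwheel '[[0,0.002,0.03,0,0,0,0.02],[0,0.002,0.06,0,0,0,0.02],[0,0.002,0.09,0,0,0,0.02],[0,0.002,0.11,0,0,0,0.02],[0,0.002,0.12,0,0,0,0.02],[0,0.002,0.126,0,0,0,0.02],[0,0.002,0.126,0,0,0,0.02],[0,0.002,0.126,0,0,0,0.02]]' 18;  python3 - <<'E'
from h import *
print(monitor.observe()["tool_pos"],monitor.observe()["force"])
E
```

```text
time: 13.2
tool_pos: [0.5045, -0.2408, 0.0489]
ee_rot: [0.656, 0.755, 0.002, 0.001]
force: [-0.1, -0.5, -2.0]
grip_width: 0.346
[ 0.50453141 -0.24082571  0.04887635] [-0.13080247 -0.51168442 -1.96011541]
```

```bash
python3 -m handwheel '[[0,0,0.003,0,0,0,0.02],[0,0,0.004,0,0,0,0.02],[0,0,0.004,0,0,0,0.02]]'; python3 -m handwheel '[[0,0,0,0,0,0,0.065],[0,0,0,0,0,0,0.065],[0,0,0,0,0,0,0.065],[0,0,-0.03,0,0,0,0.065],[0,0,-0.06,0,0,0,0.065],[0,0,-0.1,0,0,0,0.065],[0,0,-0.15,0,0,0,0.065],[0,0,-0.15,0,0,0,0.065]]'
```

```text
time: 13.5
tool_pos: [0.5048, -0.241, 0.0452]
ee_rot: [0.656, 0.755, 0.002, 0.002]
force: [0.3, -1.0, -1.4]
grip_width: 0.35
time: 14.3
tool_pos: [0.5077, -0.2439, 0.2036]
ee_rot: [0.656, 0.755, 0.002, 0.009]
force: [0.7, -0.9, 0.2]
grip_width: 0.71
```

Run:
```python
from h import *
im=camera("wrist");cv2.imwrite("pics/w3.png",im[:,:,::-1])
im=camera("top");c=calibration("top");cv2.imwrite("pics/t3.png",cv2.resize(im[60:300,50:450,::-1],None,fx=2,fy=2))
for n in("cube","dome","car","boat"):
    print(n,[(ray(c,r["xy"],0).round(3).tolist(),round(r["score"],2)) for r in landmark_of(n,"top")])
```

```text
cube [([0.754, 0.125], 0.74)]
dome [([0.778, -0.018], 0.95)]
car [([0.73, -0.189], 0.58)]
boat []
```

View pics/w3.png

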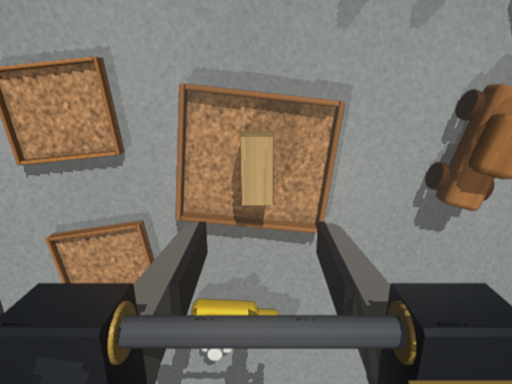

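View pics/t3.png

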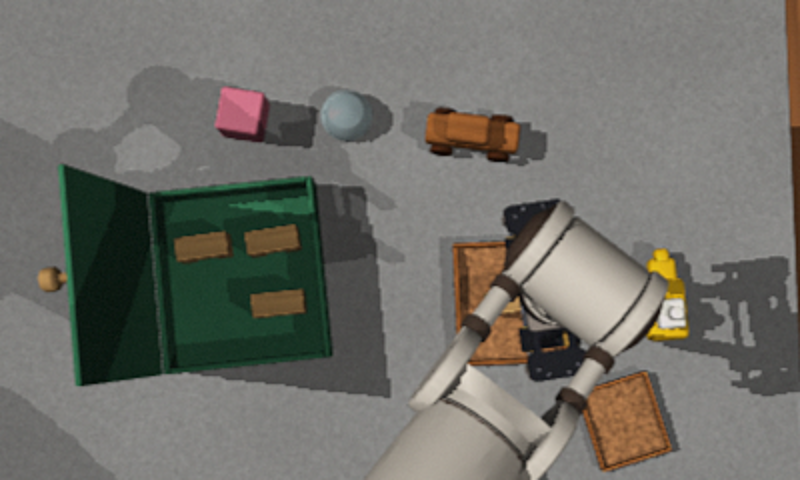

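The wrist view shows the block on the cork at (257,171), clear of the rims and the fingers. The top view shows three blocks left in the box and the bystanders where they were. Handing in.

```bash
python3 -m handwheel '[[0,0,0,0,0,0,0.065],[0,0,0,0,0,0,0.065],[0,0,0,0,0,0,0.065]]'; python3 -c "
from station import *
order.job_done()"
```

```text
time: 14.9
tool_pos: [0.5027, -0.2402, 0.1924]
ee_rot: [0.656, 0.755, 0.002, -0.001]
force: [0.6, -0.5, -0.7]
grip_width: 0.702
the job is handed in; nothing more can be done
```

The loose block is on the cork floor of the largest tray. I handed the job in at about 15 s of the 51 s allowed; no verdict is reported.

- **Finding it:** I gripped each of the four blocks at 8 N and lifted 10 mm. Three held fast, with 7.6 to 8.9 N pulling against the lift and the fingers sliding up. The near-left one (robot's view) came up with about 1.3 N, which fits its weight.
- **Last checks:** the wrist picture shows the block standing near the tray's centre, clear of the rims, with the open fingers about 15 cm above it. The top picture shows three blocks left in the box.
- **Bystanders:** the cube, dome and car measured within 9 mm of where they started, about the detector's scatter. In the last check the detector missed the boat, partly hidden by the arm. The picture shows it in about the same place.

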